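# Nest the arched pail into the warming pot

### The job

Pick up the pail with the blue arch handle and nest it in the steel pot on the warming base, turned so that the two feet of its handle drop into the gaps between the pot's red grips and rest on the pot's rim. Lower it in without letting it fall, leave the pail there fully home and upright, and leave the jar, the beaker and the spanner where they stand.

Things in the scene. Friction and masses are not known exactly. Their poses are not given: they have to be found in the camera images.
- base: Grey round warming base, 176 mm across, 16 mm high, fixed to the bench; black control box (30 mm high) on its own -x side, reaching 140 mm from the axis. Origin: centre of its underside, z up. A steel pot stands centred on it, TURNED by an angle not given: its two grip gaps lie within 0.7 rad either way of the base's +y and -y directions; see them or find them by touch.
- pot_mouth (a point): Point on the steel pot's axis at its rim, 100 mm above the bench; axes are those of the base, not of the turned pot. Pot mouth: 156 mm outer, 148 mm inner diameter; inner floor 20 mm above the bench. The pot turns on the base only under more than 4 N m, so a pail set down on it does not turn it.
- grips_top (a point): Point on the pot's axis at the top of its two red bar grips, 125 mm above the bench (25 mm above the rim); axes of the base. The grips are 10 mm thick bars wrapped round just outside the rim (bar centre at radius 85 mm), opposite each other. Between their ends are two opposite gaps, each 57 mm wide in the clear.
- insert_grip (a point): Middle of the blue grip of the pail's rigid arch handle: a straight bar along the pail's own y axis, 84 mm long, 14 mm wide (along x), 16 mm high. This point is on the pail's axis, 150 mm above its underside. Half a turn of the pail makes no difference. Fully nested, this point is 180 mm above the bench; with the feet on the red grips, 205 mm.
- insert_center (a point): Point on the axis of the grey metal pail (320 to 520 g), 70 mm above its underside, level with the undersides of its handle feet; axes of the pail: z up, arch handle in its y-z plane. Outside diameter 124 mm at the bottom, 134 mm at the rim, which is 80 mm above the underside; open top. Fully home, this point meets pot_mouth.
- insert_foot (a point): Outer end of the +y foot of the pail's handle, mid-thickness (74 mm above the pail's underside, 97 mm from its axis). The feet at +y and -y are flat steel, 24 mm wide along x, 8 mm thick. Home, they lie on the pot's rim within the gaps, with about 0.2 rad of turn to spare either way; on the red grips the pail stays 25 mm too high.
- jar_mid (a point): Bystander: amber jar with a blue cap, 64 mm diameter, 120 mm high; point 60 mm above its underside.
- beaker_mid (a point): Bystander: clear glass beaker, 66 mm diameter, 85 mm high; point half-way up.
- spanner_mid (a point): Bystander: steel spanner lying flat, about 180 mm long; point at its middle.
Not all that is in view belongs to the job. Leave any purple look-alike of the base alone. Leave any purple look-alike of the part that bears insert_grip alone.

How it is judged:
By the outcome, as a careful person would: the job done as asked, in the order asked, and still so for the second after the job is handed in, with the robot touching nothing.
It also fails if it takes over 56 s, if anything falls off the work surface, if the arm or the gripper's body presses on something with over 40 N, if the wrist force passes 120 N, or if a joint passes its speed limit or range.

### The arm

A 6-joint arm with a two-finger parallel gripper is mounted at the origin on the work surface. World frame = base frame: x ahead of the robot, y to its left, z up, the work surface at z = 0. Lengths are in mm, angles in rad, forces in N, time in s.
With the tool pointing down it reaches from about 350 to 875 mm from the base axis. Payload 4.2 kg.
Tool frame: the origin (TCP) lies midway between the tips of the shut fingers; the grasp point (between the pads) lies 19 mm behind it; z points along the fingers, y is the direction in which the jaws open and shut (so a half turn about z gives the same grasp; the last joint's range is limited). The gripper opens to 85 mm and grips with 20 to 120 N. Pads are 22 mm wide; open, the fingers measure 114 mm over their backs; the gripper's body (76 mm by 85 mm) begins 54 mm behind the grasp point. The pads swing forward as they close: fully open they stand 13 mm farther back than shut.
Start: joints at [1.54, 0.385, 0.008, 0, -1.194, -0.259], TCP at [178.568, 598.926, 231.312] pointing down, gripper open.
Joint ranges: [-3.14, 3.14], [-1.21, 2.06], [-1.07, 1.41], [-3.16, 2.05], [-2.99, -0.16], [-3.1, 3.1]. Speed limits (rad/s): [2.79, 2.79, 3.14, 3.14, 3.14, 3.14].

### API

Orientations are given as a unit quaternion [x, y, z, w].
In Python, from bench import readout, optics, workorder, nets gives the robot as it stands. The module is installed in compiled form; this text tells all that it offers.
- The arm moves only by the tool move_arm, never from a script. Its argument "steps" is a list of rows, each a list of 7 numbers: the opening, from -1 (shut) to 1 (fully open), so that 0 is half open, then the shift along the world's x, y, z in mm, then the turn, a rotation vector about the world's x, y, z in rad. In form: [[gripper, tx, ty, tz, wx, wy, wz], ...]. A call has 1 to 5 rows; each row is the pose to reach, as a shift and turn from the pose commanded when the call began; what a row does not reach only later rows make up. A row lasts 1/12 s, in which the tool goes at most 41.7 mm and 7.16 degrees, less where a joint would pass 70% of its speed; a pose out of reach is approached as far as the arm can. A call with a gripper value outside its range is refused whole. The fingers move at their own pace and stop on an object; the grip force is fixed at half the most. Time passes only in rows, so rows that repeat a pose let the fingers close. It gives the time, the measured TCP pose, the force and the opening at its end, in the units of the state.
- readout.read_state(): the state, without advancing time (a new reading comes with each control period).
- optics.get_image(name): name is "scene" or "top" or "wrist"; returns a dict with "frame" (420x560x3 uint8, blue, green, red), "fx", "fy", "cx", "cy" (pixels), "rvec" (rotation vector, rad) and "tvec" (3), from world to camera coordinates, as OpenCV has them. Camera axes: x right, y down, z forward; pixel columns grow to the right and rows downward; lengths in mm; the calibration is good to about 2 mm. A picture is of the moment at which its call begins. There is no depth.
- workorder.job_done(): hands the job in, once; it reports no verdict.
Trained networks look in a picture, given as the dict that the camera call returned (one of the last four; its "shot" number tells which), for a name from the list of things; names that differ only in an ending like _2 or _b are one class to them, and where a whole thing is asked for, a point or a joint stands for the part that bears it (a point fixed in the world has none). Each returns a list of dicts, best first, with "conf" (0 to 1); they miss things now and then, are a little off and sometimes report something else, mostly with a low value. They report only what shows in the picture. A call takes as long as a camera call. They do not tell look-alikes from the thing itself.
- nets.silhouettes(name, picture): "region" (420x560 bool, what is visible of it) and "extent" ([left, top, right, bottom] in pixels, round what is visible of it).
- nets.tip_of(name, picture): "uv" ([column, row] in pixels: a listed point, or the origin of a listed thing).
The state is a dict: "clock": time; "joints": joint angles; "joint_vel": joint speeds; "joint_efforts": joint torques, N m; "position": TCP position; "ee_rot": TCP orientation; "contact_force": force on the tool from outside, world axes, zero at the start; "wrist_torque": the same for the moment, N m; "gripper_width": finger opening in mm.
Only numpy, scipy, OpenCV 4.12 (cv2) and the standard library are available. Lean on these libraries where they do the work, as an engineer would, in place of code of your own. Each camera call takes 0.05 s, during which the arm holds its last target.

## Working session

There is one attempt and no reset: what is moved stays moved. The work goes in short steps, Python scripts to look and compute and a tool call to move; the robot and the scene stay as the last step left them, time stands still between calls to the robot, and variables do not carry over. Pictures are saved under pics/ and viewed, and the job is handed in when it is done.

Besides the shell and the picture viewer there is one more tool, called after ">>>" as name([rows], argument=value, ...), one row to a line, values as JSON. move_arm: Moves the arm, as the interface text tells. Its arguments: {"type":"object","properties":{"steps":{"type":"array","items":{"type":"array","items":{"type":"number"}}}},"required":["steps"]}

```bash
mkdir -p pics
cat > h.py <<'E'
import numpy as np, cv2
from bench import readout, optics, workorder, nets
def P(d):
    R,_=cv2.Rodrigues(np.array(d["rvec"],float)); t=np.array(d["tvec"],float).reshape(3)
    K=np.array([[d["fx"],0,d["cx"]],[0,d["fy"],d["cy"]],[0,0,1]]); return K,R,t
def ray(d,uv):
    K,R,t=P(d); v=R.T@np.linalg.inv(K)@np.array([uv[0],uv[1],1.]); return -R.T@t, v/np.linalg.norm(v)
def atz(d,uv,z):
    c,v=ray(d,uv); return c+v*(z-c[2])/v[2]
def proj(d,p):
    K,R,t=P(d); q=K@(R@np.array(p,float)+t); return q[:2]/q[2]
def tri(obs):
    A=np.zeros((3,3));b=np.zeros(3)
    for d,uv in obs:
        c,v=ray(d,uv);M=np.eye(3)-np.outer(v,v);A+=M;b+=M@c
    p=np.linalg.solve(A,b); return p,[np.linalg.norm((np.eye(3)-np.outer(ray(d,u)[1],ray(d,u)[1]))@(p-ray(d,u)[0])) for d,u in obs]
E
python3 - <<'E'
from h import *
for n in ["scene","top","wrist"]:
    d=optics.get_image(n); cv2.imwrite(f"pics/a_{n}.png",d["frame"])
    print(n,ray(d,(280,210)))
    for k in ["base","pot_mouth","grips_top","insert_grip","insert_center","insert_foot","jar_mid","beaker_mid","spanner_mid"]:
        print(k,[(np.round(r["uv"]).tolist(),round(r["conf"],2)) for r in nets.tip_of(k,d)])
print(readout.read_state())
E
```

```text
scene (array([1262.36929987, -238.52980911, 1115.2590771 ]), array([-0.58770982,  0.21037433, -0.78124248]))
base [([192.0, 346.0], 0.95), ([187.0, 257.0], 0.82)]
pot_mouth [([182.0, 239.0], 0.88), ([182.0, 330.0], 0.81)]
grips_top [([178.0, 232.0], 0.87)]
insert_grip [([358.0, 183.0], 0.79), ([327.0, 129.0], 0.76)]
insert_center [([326.0, 146.0], 0.95), ([351.0, 200.0], 0.59), ([260.0, 205.0], 0.26)]
insert_foot [([323.0, 166.0], 0.95), ([378.0, 212.0], 0.75)]
jar_mid [([280.0, 290.0], 0.97), ([374.0, 275.0], 0.36)]
beaker_mid [([261.0, 206.0], 0.68)]
spanner_mid [([374.0, 273.0], 0.55)]
top (array([ 407.19376897,   38.56601934, 1117.6108178 ]), array([ 0.11033878, -0.02158711, -0.99365957]))
base [([394.0, 130.0], 0.76), ([379.0, 225.0], 0.65)]
pot_mouth [([408.0, 122.0], 0.96), ([392.0, 222.0], 0.93)]
grips_top [([410.0, 113.0], 0.94), ([391.0, 219.0], 0.7)]
insert_grip [([164.0, 310.0], 0.82), ([286.0, 248.0], 0.72), ([300.0, 137.0], 0.69)]
insert_center [([171.0, 304.0], 0.85), ([183.0, 211.0], 0.72)]
insert_foot [([161.0, 186.0], 0.76), ([193.0, 274.0], 0.72)]
jar_mid [([302.0,
[... 339 characters left out ...]

{'clock': 1.5, 'joints': array([ 1.53960500e+00,  3.84689046e-01,  7.90764941e-03,  1.39490648e-05,
       -1.19399527e+00, -2.58604449e-01]), 'joint_vel': array([ 0.00127758,  0.00136789, -0.00042465, -0.0012606 ,  0.00160389,
       -0.00097567]), 'joint_efforts': array([ 5.21791699e-04, -3.92083669e+01,  1.88615906e+01,  4.19092879e+00,
       -3.09979996e-04,  3.15298294e-06]), 'position': array([178.56916878, 598.93191805, 231.3237679 ]), 'ee_rot': array([ 9.89521026e-01, -1.44388847e-01,  5.32806243e-06, -1.05023416e-05]), 'contact_force': array([-0.38999955, -0.26471466, -0.30951222]), 'wrist_torque': array([-0.03433412, -0.00607124,  0.00804735]), 'gripper_width': 85.26072708798384}
```

View pics/a_scene.png

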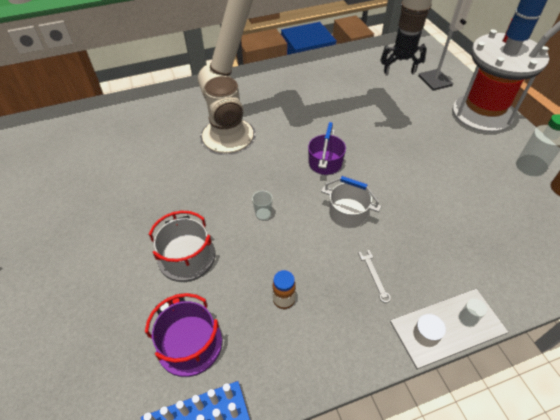

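View pics/a_top.png

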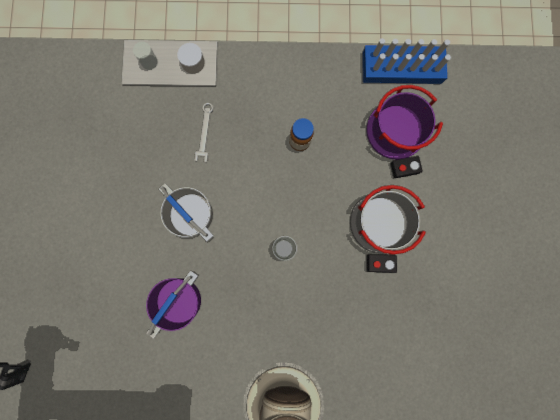

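View pics/a_wrist.png

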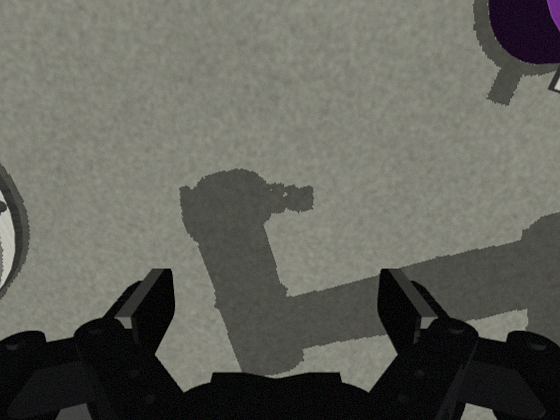

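Candidates: the grey pail at scene (351,200), top (186,213), against the purple pail at scene (326,152), top (173,303). The steel pot is at scene (183,247), top (388,222), against the purple pot at scene (185,335), top (405,125). I choose the grey pail and the steel pot, and crop both close up.

Run:
```python
from h import *
import pickle
S=optics.get_image("scene");T=optics.get_image("top"); pickle.dump((S,T),open("st.pkl","wb"))
c=lambda d,x,y,w=90,h=90:cv2.resize(d["frame"][y:y+h,x:x+w],None,fx=400/w,fy=300/h*0+400/w,interpolation=cv2.INTER_CUBIC)
cv2.imwrite("pics/c1.png",np.hstack([c(T,145,170),c(S,305,155)])); cv2.imwrite("pics/c2.png",np.hstack([c(T,340,175,100,100),c(S,135,200,100,100)]))
```

```text
(no output)
```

View pics/c1.png

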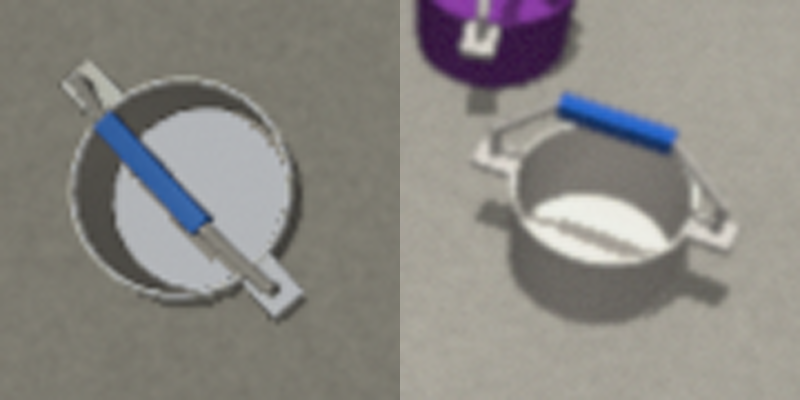

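View pics/c2.png

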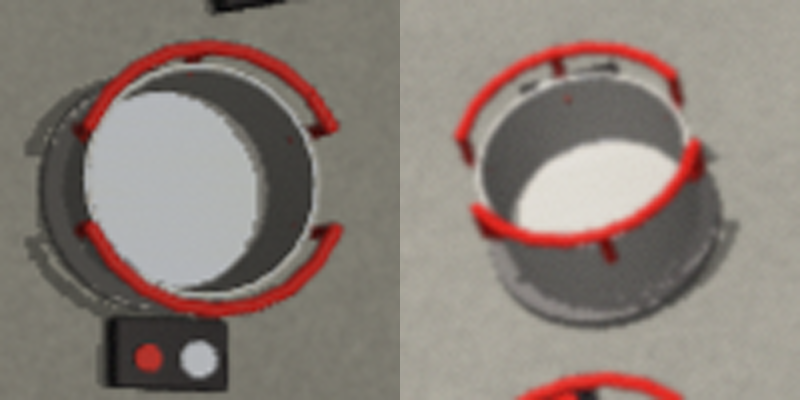

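```bash
cat > m.py <<'E'
from h import *
import pickle
from scipy.optimize import least_squares
S,T=pickle.load(open("st.pkl","rb"))
def mask(d,col,box):
    hsv=cv2.cvtColor(d["frame"],cv2.COLOR_BGR2HSV); H=hsv[...,0];s=hsv[...,1]
    m=(s>120)&(((H>100)&(H<125)) if col=="b" else ((H<8)|(H>172)))&(hsv[...,2]>60)
    o=np.zeros_like(m); x0,y0,x1,y1=box; o[y0:y1,x0:x1]=m[y0:y1,x0:x1]; return o
bl=[]
for d,box in((T,(145,170,235,260)),(S,(330,165,385,200))):
    ys,xs=np.nonzero(mask(d,"b",box)); p=np.c_[xs,ys].astype(float); c=p.mean(0)
    u,s,v=np.linalg.svd(p-c,full_matrices=False); a=(p-c)@v[0]; L=a.min(),a.max()
    e=[c+v[0]*L[0],c+v[0]*L[1]]
    if e[0][0]>e[1][0]: e=e[::-1]
    print(len(p),c,e); bl.append((d,(e[0]+e[1])/2,e))
p,r=tri([(b[0],b[1]) for b in bl]);print("grip",p,r)
E=[tri([(b[0],b[2][i]) for b in bl]) for i in(0,1)]; print(E); q=E[1][0]-E[0][0];print(np.linalg.norm(q),np.degrees(np.arctan2(q[1],q[0])))
q=atz(T,bl[0][2][1],157)-atz(T,bl[0][2][0],157);print(np.linalg.norm(q),np.degrees(np.arctan2(q[1],q[0])))
# pot: red points; triangulation by fit of circle center in both at common height
m1=mask(T,"r",(340,175,440,243));m2=mask(S,"r",(135,200,222,275))
cv2.imwrite("pics/red.png",np.hstack([m1*255,m2*255]).astype(np.uint8)[:, :])
for d,m,n in((T,m1,"T"),(S,m2,"S")):
    ys,xs=np.nonzero(m)
    for z in(105,115,120,125,130):
        w=np.array([atz(d,(x,y),z)[:2] for x,y in zip(xs,ys)])
        f=least_squares(lambda c:np.hypot(*(w-c[:2]).T)-c[2],[*w.mean(0),85],loss="soft_l1",f_scale=3)
        th=np.degrees(np.arctan2(*(w-f.x[:2]).T[::-1])); rr=np.hypot(*(w-f.x[:2]).T)
        t=np.sort(th[abs(rr-f.x[2])<7]); g=np.diff(np.r_[t,t[0]+360]); i=np.argsort(g)[-2:]
        print(n,z,np.round(f.x,1),[(round(t[k],1),round(t[k]+g[k],1)) for k in i])
for k in ["base"]:
  for d,r0 in((T,0),(S,0)):
    for r in nets.silhouettes(k,d): print(r["extent"],r["conf"])
E
python3 m.py
```

```text
177 [178.66101695 208.3559322 ] [array([167.60388463, 196.36527609]), array([189.67495081, 220.29974273])]
134 [353.43283582 182.26865672] [array([340.68090403, 177.94004505]), array([365.83729601, 186.47932001])]
grip [515.08596851 268.3197916  153.29302255] [np.float64(1.2535829746459255), np.float64(1.2535829746458749)]
[(array([528.48753458, 249.14041561, 206.82721961]), [np.float64(34.388450836719926), np.float64(34.38845083671984)]), (array([503.37254917, 283.54021614, 108.83205216]), [np.float64(35.012307352205646), np.float64(35.01230735220568)])]
106.85111891884404 126.13284603879382
82.00830021347312 -135.97642413611558
T 105 [ 499.8 -276.8   85.8] [(np.float64(-110.5), np.float64(-69.6)), (np.float64(138.4), np.float64(222.8))]
T 115 [ 498.9 -273.7   85. ] [(np.float64(-110.5), np.float64(-69.6)), (np.float64(138.4), np.float64(222.8))]
T 120 [ 498.4 -272.2   84.5] [(np.float64(-110.5), np.float64(-69.6)), (np.float64(138.4), np.float64(222.8))]
T 125 [ 497.9 -270.6   84.1] [(np.float64(-110.5), np.float64(-69.6)), (np.float64(138.4), np.float64(222.8))]
T 130 [ 497.5 -269.    83.7] [(np.float64(-110.5), np.float64(-69.6)), (np.float64(138.4), np.float64(222.8))]
S 105 [ 486.7 -275.    86.5] [(np.float64(-100.0), np.float64(-70.0)), (np.float64(69.4), np.float64(102.1))]
S 115 [ 494.4 -274.6   85.6] [(np.float64(-100.0), np.float64(-70.0)), (np.float64(69.4), np.float64(102.1))]
S 120 [ 498.2 -274.5   85.2] [(np.float64(-100.0), np.float64(-70.0)), (np.float64(69.4), np.float64(102.1))]
S 125 [ 502.  -274.3   84.8] [(np.float64(-100.0), np.float64(-70.0)), (np.float64(69.4), np.float64(99.6))]
S 130 [ 505.9 -274.1   84.3] [(np.float64(-100.0), np.float64(-70.0)), (np.float64(69.4), np.float64(99.6))]
[364.4, 83.2, 443.5, 177.3] 0.97
[348.0, 188.0, 421.9, 271.0] 0.8
[150.8, 208.2, 212.3, 283.2] 0.88
[145.1, 291.3, 221.4, 379.1] 0.67
```

```bash
sed -i 's/,243))/,255))/; s/E=\[tri.*(0,1)\];/E=[tri([(bl[0][0],bl[0][2][i]),(bl[1][0],bl[1][2][1-i])]) for i in(0,1)];/' m.py; python3 m.py | head -22
```

```text
177 [178.66101695 208.3559322 ] [array([167.60388463, 196.36527609]), array([189.67495081, 220.29974273])]
134 [353.43283582 182.26865672] [array([340.68090403, 177.94004505]), array([365.83729601, 186.47932001])]
grip [515.08596851 268.3197916  153.29302255] [np.float64(1.2535829746459255), np.float64(1.2535829746458749)]
[(array([544.51280353, 296.31542703, 153.87335274]), [np.float64(1.8069909455554198), np.float64(1.8069909455554443)]), (array([485.64002862, 239.93614748, 153.34818995]), [np.float64(1.128624818755057), np.float64(1.128624818755014)])]
81.51627189400628 -136.23940935906967
82.00830021347312 -135.97642413611558
T 105 [ 499.6 -276.9   85.9] [(np.float64(75.0), np.float64(109.4)), (np.float64(-110.4), np.float64(-69.5))]
T 115 [ 498.7 -273.8   85.1] [(np.float64(75.0), np.float64(109.4)), (np.float64(-110.4), np.float64(-69.5))]
T 120 [ 498.2 -272.2   84.6] [(np.float64(75.0), np.float64(109.4)), (np.float64(-110.4), np.float64(-69.5))]
T 125 [ 497.8 -270.7   84.2] [(np.float64(75.0), np.float64(109.4)), (np.float64(-110.4), np.float64(-69.5))]
T 130 [ 497.3 -269.1   83.8] [(np.float64(75.0), np.float64(109.4)), (np.float64(-110.4), np.float64(-69.5))]
S 105 [ 486.7 -275.    86.5] [(np.float64(-100.0), np.float64(-70.0)), (np.float64(69.4), np.float64(102.1))]
S 115 [ 494.4 -274.6   85.6] [(np.float64(-100.0), np.float64(-70.0)), (np.float64(69.4), np.float64(102.1))]
S 120 [ 498.2 -274.5   85.2] [(np.float64(-100.0), np.float64(-70.0)), (np.float64(69.4), np.float64(102.1))]
S 125 [ 502.  -274.3   84.8] [(np.float64(-100.0), np.float64(-70.0)), (np.float64(69.4), np.float64(99.6))]
S 130 [ 505.9 -274.1   84.3] [(np.float64(-100.0), np.float64(-70.0)), (np.float64(69.4), np.float64(99.6))]
[364.4, 83.2, 443.5, 177.3] 0.97
[348.0, 188.0, 421.9, 271.0] 0.8
[150.8, 208.2, 212.3, 283.2] 0.88
[145.1, 291.3, 221.4, 379.1] 0.67
```

View pics/red.png

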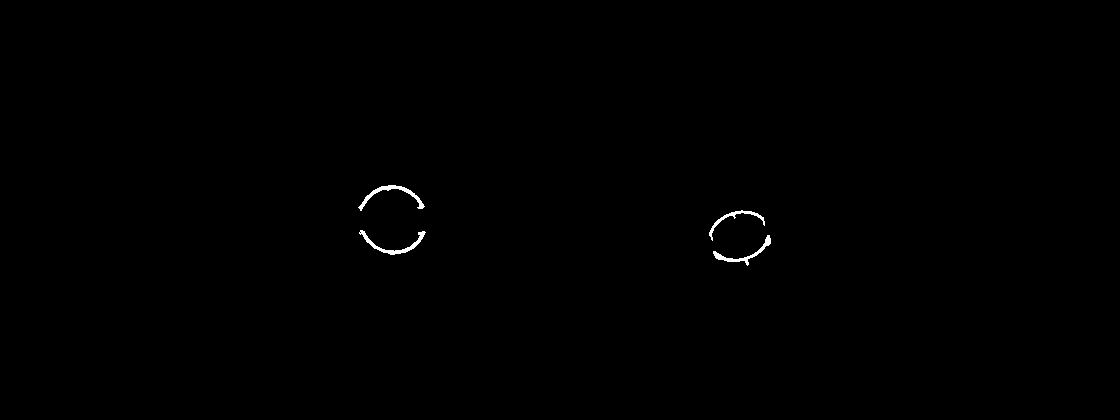

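Grip bar found at (515, 268, 153), 82 mm long, along 44°. That fits the stated 150 mm and 84 mm. The pot's axis is near (498, -272), with gaps near ±90°. I go above the pail, turning the jaws across the bar.

>>> move_arm([
  [1,17,-16.5,4,0,0,-0.104],
  [1,34,-33,8,0,0,-0.208],
  [1,50,-50,12,0,0,-0.313],
  [1,67,-66,16,0,0,-0.417],
  [1,84,-83,20,0,0,-0.521],
])

```text
clock: 2.22
position: [263.2, 515.2, 251.5]
ee_rot: [0.918, -0.397, 0.0, -0.0]
contact_force: [-0.4, 0.5, -0.0]
gripper_width: 85.3
```

>>> move_arm([
  [1,17,-16.5,4,0,0,-0.104],
  [1,34,-33,8,0,0,-0.208],
  [1,50,-50,12,0,0,-0.313],
  [1,67,-66,16,0,0,-0.417],
  [1,84,-83,20,0,0,-0.521],
])

```text
clock: 2.63
position: [347.3, 432.1, 271.7]
ee_rot: [0.785, -0.62, -0.0, -0.0]
contact_force: [0.5, 0.9, -0.0]
gripper_width: 85.2
```

>>> move_arm([
  [1,17,-16.5,0,0,0,-0.104],
  [1,34,-33,0,0,0,-0.208],
  [1,50,-50,0,0,0,-0.313],
  [1,67,-66,0,0,0,-0.417],
  [1,84,-83,0,0,0,-0.521],
])

```text
clock: 3.05
position: [431.3, 349.1, 271.5]
ee_rot: [-0.599, 0.801, 0.0, 0.0]
contact_force: [0.9, -0.5, -0.0]
gripper_width: 85.2
```

>>> move_arm([
  [1,17,-16.5,0,0,0,-0.104],
  [1,34,-33,0,0,0,-0.208],
  [1,50,-50,0,0,0,-0.313],
  [1,67,-66,0,0,0,-0.417],
  [1,84,-83,0,0,0,-0.521],
])

```text
clock: 3.47
position: [515.3, 266.1, 271.5]
ee_rot: [-0.372, 0.928, 0.0, 0.0]
contact_force: [-0.4, -0.6, -0.1]
gripper_width: 84.9
```

Run:
```python
from h import *
import pickle
W=optics.get_image("wrist"); pickle.dump(W,open("w1.pkl","wb"));cv2.imwrite("pics/w1.png",W["frame"])
s=readout.read_state();print(s["clock"],s["position"],s["ee_rot"],s["joints"],ray(W,(280,210))[0])
q=s["ee_rot"];print(np.degrees(2*np.arctan2(q[1],q[0]))-90)
hsv=cv2.cvtColor(W["frame"],cv2.COLOR_BGR2HSV);m=(hsv[...,0]>100)&(hsv[...,0]<125)&(hsv[...,1]>120)&(hsv[...,2]>60)
r=cv2.minAreaRect(np.argwhere(m)[:,::-1].astype(np.float32));b=cv2.boxPoints(r);print(m.sum(),b)
print("pred",proj(W,(515,268,150)))
w=np.array([atz(W,u,158)[:2] for u in b]);print(w,w.mean(0))
```

```text
3.5167 [517.43233545 263.71666531 271.24321783] [-3.69167505e-01  9.29362590e-01 -7.17139728e-04  1.21249132e-04] [ 7.50860461e-01  2.84088820e-01 -3.95544402e-02  1.50193418e-03
 -1.24744989e+00 -1.56590783e+00] [463.13504851 215.79738146 414.73242225]
133.32858063258803
1818 [[ 2.2102864e+02  2.1193100e+02]
 [ 4.4953278e+02 -5.1569279e+01]
 [ 5.0900006e+02 -1.5258789e-05]
 [ 2.8049591e+02  2.6350027e+02]]
pred [277.99621647 205.86990656]
[[547.44811302 237.92727407]
 [316.49385924 227.71855792]
 [307.51301973 278.80317777]
 [546.96345211 301.44467864]] [429.60461102 261.4734221 ]
```

View pics/w1.png

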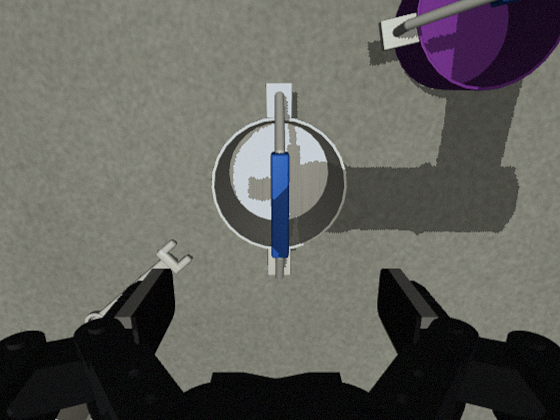

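Run:
```python
from h import *
W=optics.get_image("wrist");s=readout.read_state();print(s["position"],s["joint_vel"])
hsv=cv2.cvtColor(W["frame"],cv2.COLOR_BGR2HSV);m=(hsv[...,0]>100)&(hsv[...,0]<125)&(hsv[...,1]>120)&(hsv[...,2]>60);m[:100]=0
r=cv2.minAreaRect(np.argwhere(m)[:,::-1].astype(np.float32));print(r,atz(W,r[0],156))
for r in nets.tip_of("insert_grip",W)[:2]+nets.tip_of("insert_center",W)[:2]:print(r, atz(W,r["uv"],150),atz(W,r["uv"],70))
```

```text
[516.20621863 264.92397471 271.09985164] [ 0.04626609 -0.01299206 -0.01599611 -0.01668033  0.00305648  0.04776518]
((283.5, 205.5), (103.0, 17.0), 90.0) [512.84844727 267.1471148  156.        ]
{'uv': [283.0, 184.1], 'conf': 0.94} [501.72620984 256.13610935 150.        ] [512.86881413 268.88398869  70.        ]
{'uv': [490.6, 8.4], 'conf': 0.89} [316.77416268 274.61081491 150.        ] [271.99253967 292.94491863  70.        ]
```

The wrist view shows the bar upright at (280,152)-(280,258), along the jaws' gap and centred on the predicted point. Descending.

>>> move_arm([
  [1,-1,1,-20,0,0,0],
  [1,-1,1,-40,0,0,0],
  [1,-1,1,-60,0,0,0],
  [1,-1,1,-80,0,0,0],
  [1,-1,1,-95,0,0,0],
])

```text
clock: 4.08
position: [512.2, 268.5, 174.8]
ee_rot: [-0.376, 0.927, -0.0, -0.001]
contact_force: [0.5, -0.4, -0.4]
gripper_width: 85.6
```

>>> move_arm([
  [1,0,0,-12,0,0,0],
  [1,0,0,-24,0,0,0],
  [1,0,0,-34,0,0,0],
  [1,0,0,-44,0,0,0],
  [1,0,0,-44,0,0,0],
])

```text
clock: 4.5
position: [512.1, 267.7, 130.2]
ee_rot: [-0.375, 0.927, -0.0, -0.002]
contact_force: [0.4, 1.0, -0.5]
gripper_width: 85.5
```

Run:
```python
from h import *
W=optics.get_image("wrist");cv2.imwrite("pics/w2.png",W["frame"]);s=readout.read_state();print(s["position"],s["contact_force"])
```

```text
[512.86944079 267.94416288 131.43048686] [ 0.80387114 -0.12990598  1.00699682]
```

View pics/w2.png

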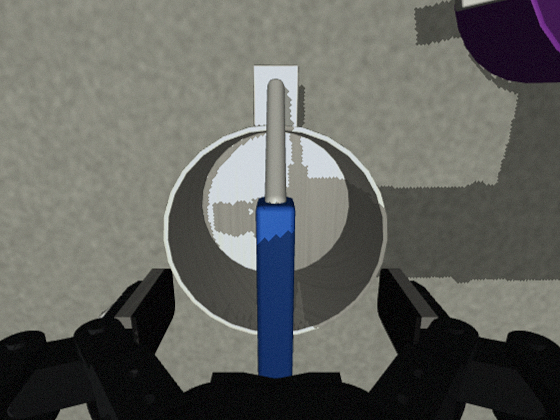

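The blue bar, at columns 257-294, runs centred between the pads at columns 172 and 380. Closing.

>>> move_arm([
  [-1,0,0,0,0,0,0],
  [-1,0,0,0,0,0,0],
  [-1,0,0,0,0,0,0],
  [-1,0,0,0,0,0,0],
  [-1,0,0,0,0,0,0],
])

```text
clock: 4.97
position: [513.8, 268.0, 132.8]
ee_rot: [-0.375, 0.927, 0.0, 0.0]
contact_force: [-0.1, -0.3, 0.1]
gripper_width: 25.7
```

>>> move_arm([
  [-1,0,0,0,0,0,0],
  [-1,0,0,0,0,0,0],
  [-1,0,0,0,0,0,0],
  [-1,0,0,5,0,0,0],
  [-1,0,0,10,0,0,0],
])

```text
clock: 5.38
position: [512.5, 267.1, 141.2]
ee_rot: [-0.374, 0.927, -0.0, -0.002]
contact_force: [0.1, -0.7, -4.0]
gripper_width: 13.2
```

>>> move_arm([
  [-1,0,0,12,0,0,0],
  [-1,0,0,28,0,0,0],
  [-1,0,0,46,0,0,0],
  [-1,0,0,64,0,0,0],
  [-1,0,0,80,0,0,0],
])

```text
clock: 5.8
position: [513.2, 267.5, 222.8]
ee_rot: [-0.374, 0.927, -0.0, -0.001]
contact_force: [1.5, 0.5, -3.8]
gripper_width: 12.8
```

>>> move_arm([
  [-1,0,0,18,0,0,0],
  [-1,0,0,36,0,0,0],
  [-1,0,0,54,0,0,0],
  [-1,0,0,70,0,0,0],
  [-1,0,0,80,0,0,0],
])

```text
clock: 6.22
position: [513.7, 267.8, 303.8]
ee_rot: [-0.374, 0.927, 0.0, 0.001]
contact_force: [1.1, 0.9, -3.4]
gripper_width: 13.3
```

Run:
```python
from h import *
W=optics.get_image("wrist");s=readout.read_state();print(s["clock"],s["position"],s["contact_force"],s["wrist_torque"],s["gripper_width"])
S=optics.get_image("scene");cv2.imwrite("pics/w3.png",np.hstack([cv2.resize(W["frame"],(400,300)),cv2.resize(S["frame"],(400,300))]))
```

```text
6.2667 [514.35758927 268.07362382 305.43822912] [ 0.65225158 -0.32576902 -2.57040169] [-0.02452597 -0.21126589 -0.00419377] 13.082200242811618
```

View pics/w3.png

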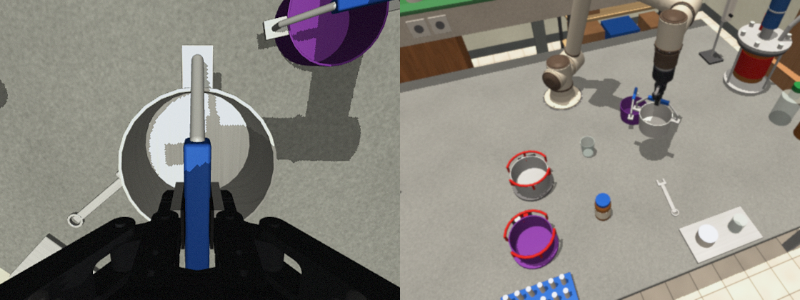

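>>> move_arm([
  [-1,0,-10,0,0,0,0.03],
  [-1,-1,-28,0,0,0,0.08],
  [-1,-2,-50,0,0,0,0.14],
  [-1,-3,-75,0,0,0,0.2],
  [-1,-4,-100,0,0,0,0.268],
])

```text
clock: 6.73
position: [508.5, 166.8, 300.2]
ee_rot: [-0.497, 0.868, 0.0, -0.002]
contact_force: [0.3, -1.3, -4.0]
gripper_width: 12.9
```

>>> move_arm([
  [-1,-1,-27,0,0,0,0.054],
  [-1,-2,-54,0,0,0,0.108],
  [-1,-3,-81,0,0,0,0.162],
  [-1,-4,-108,0,0,0,0.215],
  [-1,-5,-135,0,0,0,0.268],
])

```text
clock: 7.15
position: [503.4, 31.5, 300.6]
ee_rot: [-0.608, 0.794, 0.001, -0.001]
contact_force: [0.8, -0.6, -4.6]
gripper_width: 13.0
```

>>> move_arm([
  [-1,-1,-27,0,0,0,0.06],
  [-1,-2,-52,0,0,0,0.12],
  [-1,-3,-73,0,0,0,0.18],
  [-1,-4,-90,0,0,0,0.23],
  [-1,-4.6,-100,0,0,0,0.267],
])

```text
clock: 7.57
position: [498.6, -68.8, 300.5]
ee_rot: [0.707, -0.707, -0.001, 0.001]
contact_force: [1.1, 0.8, -4.8]
gripper_width: 12.6
```

>>> move_arm([
  [-1,0,0,0,0,0,0],
  [-1,0,0,0,0,0,0],
  [-1,0,0,0,0,0,0],
  [-1,0,0,0,0,0,0],
  [-1,0,0,0,0,0,0],
])

```text
clock: 7.98
position: [500.0, -66.4, 302.0]
ee_rot: [0.707, -0.707, -0.0, 0.0]
contact_force: [-0.6, -0.6, -4.2]
gripper_width: 13.2
```

Run:
```python
from h import *
import pickle
W=optics.get_image("wrist");s=readout.read_state();print(s["clock"],s["position"],s["ee_rot"],s["contact_force"],s["wrist_torque"],s["gripper_width"],s["joints"])
pickle.dump(W,open("w4.pkl","wb"))
cv2.imwrite("pics/w4.png",W["frame"])
```

```text
8.0333 [499.99919701 -66.4403706  302.14612542] [ 7.07389480e-01 -7.06823955e-01 -1.30468882e-04  5.64979635e-05] [ 0.12353938  0.82094049 -4.88989229] [-0.05484856 -0.02175489  0.00313359] 12.601401888219792 [ 1.90168349e-01  1.31995901e-01 -1.58253721e-01 -1.59259454e-04
 -1.28078664e+00 -1.89323017e-01]
```

View pics/w4.png

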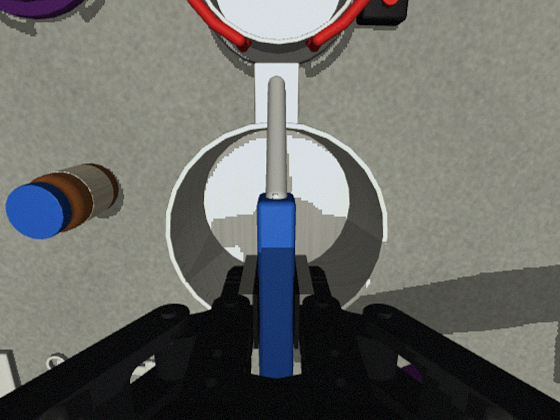

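```bash
cat > fit.py <<'E'
from h import *
import pickle
from scipy.optimize import minimize
S,T=pickle.load(open("st.pkl","rb"));W=pickle.load(open("w4.pkl","rb"))
def red(d,box):
    hsv=cv2.cvtColor(d["frame"],cv2.COLOR_BGR2HSV);m=((hsv[...,0]<8)|(hsv[...,0]>172))&(hsv[...,1]>120)&(hsv[...,2]>60)
    o=np.zeros(m.shape,np.uint8);x0,y0,x1,y1=box;o[y0:y1,x0:x1]=m[y0:y1,x0:x1];return o
V={"T":(T,red(T,(340,175,440,256))),"S":(S,red(S,(135,200,222,275))),"W":(W,red(W,(180,0,380,70)))}
h0=np.arcsin(28.5/85)
a=np.r_[np.linspace(h0,np.pi-h0,150),np.linspace(np.pi+h0,2*np.pi-h0,150)]
ph=np.linspace(0,2*np.pi,16)[:-1]
A,B=np.meshgrid(a,ph); A=A.ravel();B=B.ravel()
r=85+5*np.cos(B); base=np.c_[r*np.cos(A),r*np.sin(A),120+5*np.sin(B)] # gaps along local +-x
def render(d,c,yaw,dz=0,sc=4):
    co,si=np.cos(yaw),np.sin(yaw)
    w=np.c_[c[0]+co*base[:,0]-si*base[:,1],c[1]+si*base[:,0]+co*base[:,1],base[:,2]+dz]
    K,R,t=P(d);q=(K@(R@w.T+t[:,None])).T;q=q[:,:2]/q[:,2:]
    o=np.zeros((420*sc//1,560*sc),np.uint8)
    q=(q*sc+sc/2).reshape(15,300,2).transpose(1,0,2)
    for k in (range(0,149)):
        for off in(0,150):
            cv2.fillConvexPoly(o,cv2.convexHull(np.r_[q[k+off],q[k+off+1]].astype(np.int32)),255)
    return cv2.resize(o,(560,420),interpolation=cv2.INTER_AREA)/255.
def cost(p,names):
    s=0
    for n in names:
        d,m=V[n];g=render(d,p[:2],p[2])
        if n=="W": g[70:]=0
        a=cv2.GaussianBlur(g,(0,0),1.2);b=cv2.GaussianBlur(m.astype(float),(0,0),1.2);s+=((a-b)**2).sum()/(b**2).sum()
    return s
for names in("T","S","W","TS","TSW"):
    best=None
    for y0 in(80,90,100):
        f=minimize(cost,[499,-272,np.radians(y0)],args=(names,),method="Nelder-Mead",options=dict(initial_simplex=np.array([499,-272,np.radians(y0)])+np.array([[0,0,0],[5,0,0],[0,5,0],[0,0,.12]]),maxiter=120,xatol=.002,fatol=1e-5))
        if best is None or f.fun<best.fun:best=f
    print(names,best.x[:2].round(1),np.degrees(best.x[2]).round(1),round(best.fun,3))
E
python3 fit.py
```

```text
T [ 498.2 -272.3] 90.8 0.042
S [ 498.2 -274.6] 90.2 0.083
W [ 497.7 -274.9] 90.4 0.036
TS [ 498.3 -273.2] 90.7 0.143
TSW [ 498.  -274.4] 90.7 0.209
```

Run:
```python
from h import *
import pickle
W=pickle.load(open("w4.pkl","rb"))
print(atz(W,(276.5,63),249),"expect y = tcp-97")
a,b=atz(W,(166,222),251),atz(W,(387,222),251);print(a,b,b-a,(a+b)/2)
print(atz(W,(276,197),329),atz(W,(277,65),249),proj(W,(500,-66.4-97,249)),proj(W,(500,-66.4-42,329)))
```

```text
[ 499.16954388 -162.17882102  249.        ] expect y = tcp-97
[564.31236369 -74.81321224 251.        ] [433.66390988 -75.00453934 251.        ] [-1.30648454e+02 -1.91327095e-01  2.84217094e-14] [498.98813678 -74.90887579 251.        ]
[ 499.40785853 -109.64486452  329.        ] [ 498.90426528 -161.20435193  249.        ] [274.92204083  60.4835717 ] [274.28974969 200.47591393]
```

Pot axis is (498, -274) with the gaps along 90.6°; three separate views agree to within about 3 mm and 0.6°. The pail's axis is at about (499.2, -65.5). I move above the pot.

>>> move_arm([
  [-1,0,-10,0,0,0,0],
  [-1,0,-28,0,0,0,0],
  [-1,0,-50,0,0,0,0],
  [-1,-1,-75,0,0,0,0.01],
  [-1,-1.2,-100,0,0,0,0.01],
])

```text
clock: 8.45
position: [498.6, -168.0, 302.4]
ee_rot: [0.711, -0.703, 0.0, 0.0]
contact_force: [0.4, 0.1, -4.1]
gripper_width: 12.8
```

>>> move_arm([
  [-1,0,-27,0,0,0,0],
  [-1,0,-52,0,0,0,0],
  [-1,0,-78,0,0,0,0],
  [-1,0,-98,0,0,0,0],
  [-1,0,-108.5,0,0,0,0],
])

```text
clock: 8.87
position: [498.6, -278.0, 302.0]
ee_rot: [0.71, -0.704, 0.0, 0.0]
contact_force: [0.6, 0.9, -4.1]
gripper_width: 12.7
```

>>> move_arm([
  [-1,0,0,-10,0,0,0],
  [-1,0,0,-20,0,0,0],
  [-1,0,0,-30,0,0,0],
  [-1,0,0,-30,0,0,0],
  [-1,0,0,-30,0,0,0],
])

```text
clock: 9.28
position: [498.3, -274.5, 271.2]
ee_rot: [0.711, -0.703, -0.001, 0.001]
contact_force: [0.9, 0.0, -3.8]
gripper_width: 12.5
```

Run:
```python
from h import *
import pickle
W=optics.get_image("wrist");s=readout.read_state();print(s["clock"],s["position"],s["ee_rot"],s["contact_force"],s["gripper_width"])
S=optics.get_image("scene");T=optics.get_image("top")
pickle.dump((W,S,T),open("w5.pkl","wb"))
cv2.imwrite("pics/w5.png",W["frame"])
c=lambda d,x,y,w=140,h=140:cv2.resize(d["frame"][y:y+h,x:x+w],(400,400),interpolation=cv2.INTER_CUBIC)
cv2.imwrite("pics/c5.png",np.hstack([c(T,330,140),c(S,110,150)]))
```

```text
9.3333 [ 498.92134263 -274.84973543  272.18597662] [ 7.11175616e-01 -7.03014348e-01 -8.52221473e-05  2.49535714e-04] [ 0.41861434  0.51919823 -3.82057228] 13.272321759630723
```

View pics/w5.png

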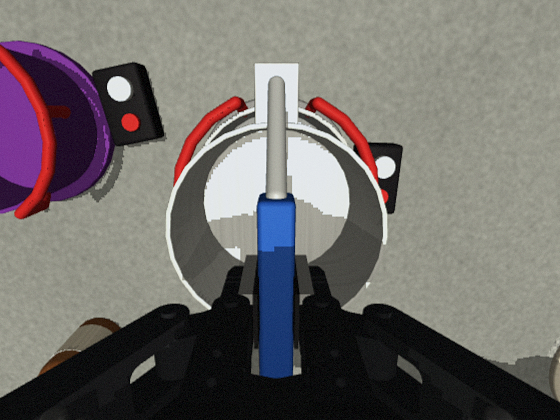

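View pics/c5.png

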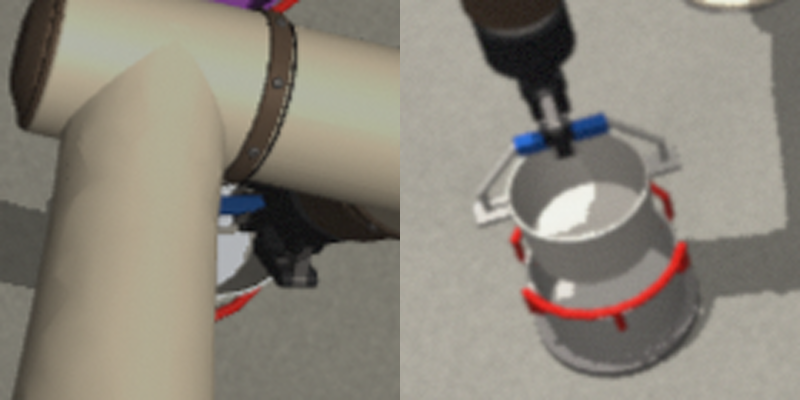

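The foot (column 276) points midway between the red ends (columns 242 and 315), as it should. Lowering with force checks.

>>> move_arm([
  [-1,0,0,-9,0,0,0],
  [-1,0,0,-18,0,0,0],
  [-1,0,0,-27,0,0,0],
  [-1,0,0,-36,0,0,0],
  [-1,0,0,-45,0,0,0],
])

```text
clock: 9.85
position: [498.4, -275.5, 225.8]
ee_rot: [0.711, -0.704, -0.001, 0.0]
contact_force: [0.1, 0.8, -4.7]
gripper_width: 12.8
```

>>> move_arm([
  [-1,0,0,-6,0,0,0],
  [-1,0,0,-12,0,0,0],
  [-1,0,0,-18,0,0,0],
  [-1,0,0,-24,0,0,0],
  [-1,0,0,-30,0,0,0],
])

```text
clock: 10.27
position: [498.9, -275.7, 196.9]
ee_rot: [0.711, -0.704, 0.0, -0.0]
contact_force: [-0.7, -0.5, -4.8]
gripper_width: 12.9
```

Run:
```python
from h import *
W=optics.get_image("wrist");s=readout.read_state();print(s["clock"],s["position"],s["ee_rot"],s["contact_force"],s["wrist_torque"],s["gripper_width"])
cv2.imwrite("pics/w6.png",W["frame"])
```

```text
10.3167 [ 498.19946681 -275.28940352  195.46660092] [ 7.10493164e-01 -7.03703274e-01 -1.04115013e-03  2.88080511e-04] [-0.58100064  0.84937042 -6.30118171] [0.11142543 0.12915922 0.01677311] 13.190551010169273
```

View pics/w6.png

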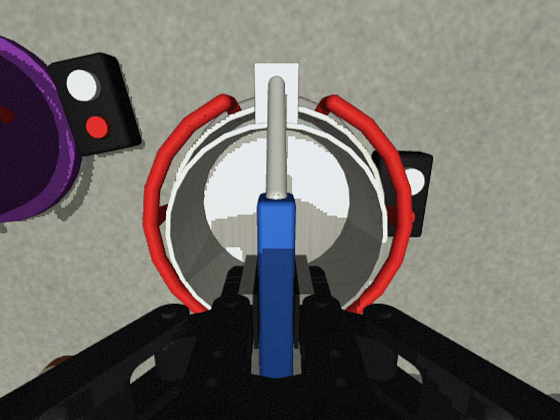

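The foot (columns 254-299) lies clear between the red ends (about 235 and 322). Continuing slowly.

>>> move_arm([
  [-1,0,0,-3,0,0,0],
  [-1,0,0,-6,0,0,0],
  [-1,0,0,-9,0,0,0],
  [-1,0,0,-12,0,0,0],
  [-1,0,0,-15,0,0,0],
])

```text
clock: 10.73
position: [498.9, -275.6, 182.2]
ee_rot: [0.711, -0.704, 0.0, -0.0]
contact_force: [-0.1, -0.4, -4.8]
gripper_width: 13.1
```

>>> move_arm([
  [-1,0,0,-2,0,0,0],
  [-1,0,0,-4,0,0,0],
  [-1,0,0,-6,0,0,0],
  [-1,0,0,-8,0,0,0],
  [-1,0,0,-10,0,0,0],
])

```text
clock: 11.15
position: [498.8, -275.6, 172.2]
ee_rot: [0.711, -0.704, 0.0, -0.0]
contact_force: [-0.6, 0.1, -5.0]
gripper_width: 13.1
```

>>> move_arm([
  [-1,0,0,-1,0,0,0],
  [-1,0,0,-2,0,0,0],
  [-1,0,0,-3,0,0,0],
  [-1,0,0,-4,0,0,0],
  [-1,0,0,-5,0,0,0],
])

```text
clock: 11.57
position: [498.8, -275.6, 167.3]
ee_rot: [0.711, -0.704, 0.0, -0.0]
contact_force: [0.3, -0.3, -4.8]
gripper_width: 12.6
```

>>> move_arm([
  [-1,0,0,-1,0,0,0],
  [-1,0,0,-2,0,0,0],
  [-1,0,0,-3,0,0,0],
  [-1,0,0,-3.5,0,0,0],
  [-1,0,0,-4,0,0,0],
])

```text
clock: 11.98
position: [498.8, -275.6, 163.3]
ee_rot: [0.711, -0.704, 0.0, -0.0]
contact_force: [-0.0, 0.8, -3.6]
gripper_width: 12.8
```

>>> move_arm([
  [-1,0,0,-0.5,0,0,0],
  [-1,0,0,-1,0,0,0],
  [-1,0,0,-1.5,0,0,0],
  [-1,0,0,-1.5,0,0,0],
  [-1,0,0,-1.5,0,0,0],
])

```text
clock: 12.4
position: [498.9, -275.7, 162.7]
ee_rot: [0.711, -0.703, 0.0, -0.0]
contact_force: [-1.5, 2.1, 2.7]
gripper_width: 12.9
```

Contact came at TCP 162.7, against 162.3 predicted for fully home. I check before releasing.

Run:
```python
from h import *
W=optics.get_image("wrist");s=readout.read_state();print(s["clock"],s["position"],s["contact_force"],s["wrist_torque"])
S=optics.get_image("scene")
c=lambda d,x,y,w=140,h=140:cv2.resize(d["frame"][y:y+h,x:x+w],(400,400),interpolation=cv2.INTER_CUBIC)
cv2.imwrite("pics/c7.png",np.hstack([cv2.resize(W["frame"],(400,400)),c(S,110,170)]))
```

```text
12.45 [ 498.9374602  -275.67612049  162.69537554] [-2.32679393  1.12526273  3.63888275] [ 0.52504511  0.54201145 -0.02374459]
```

View pics/c7.png

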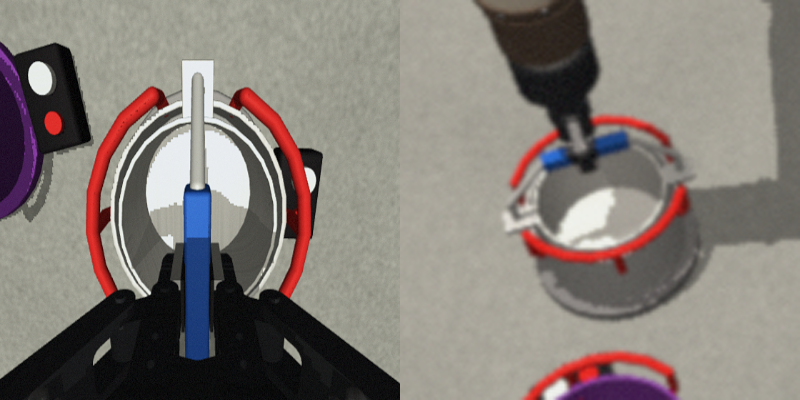

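Both feet sit in the gaps, at crop (520,220) and (678,172), below the red bars. Releasing and rising.

>>> move_arm([
  [0,0,0,0,0,0,0],
  [1,0,0,0,0,0,0],
  [1,0,0,0,0,0,0],
  [1,0,0,0,0,0,0],
  [1,0,0,0,0,0,0],
])

```text
clock: 12.92
position: [498.9, -275.7, 161.7]
ee_rot: [0.711, -0.704, 0.0, -0.0]
contact_force: [-0.7, 0.6, 1.1]
gripper_width: 72.4
```

>>> move_arm([
  [1,0,0,0,0,0,0],
  [1,0,0,0,0,0,0],
  [1,0,0,4,0,0,0],
  [1,0,0,10,0,0,0],
  [1,0,0,20,0,0,0],
])

```text
clock: 13.33
position: [498.3, -275.4, 181.8]
ee_rot: [0.711, -0.704, -0.001, 0.0]
contact_force: [0.2, -0.5, 0.6]
gripper_width: 85.8
```

>>> move_arm([
  [1,0,0,20,0,0,0],
  [1,0,0,45,0,0,0],
  [1,0,0,75,0,0,0],
  [1,0,0,105,0,0,0],
  [1,0,0,130,0,0,0],
])

```text
clock: 13.75
position: [499.0, -275.8, 315.6]
ee_rot: [0.711, -0.703, 0.002, -0.001]
contact_force: [0.8, -0.5, -0.1]
gripper_width: 85.5
```

>>> move_arm([
  [1,0,30,0,0,0,0],
  [1,0,65,0,0,0,0],
  [1,0,100,0,0,0,0],
  [1,0,130,0,0,0,0],
  [1,0,150,0,0,0,0],
])

```text
clock: 14.17
position: [498.5, -123.5, 313.4]
ee_rot: [0.711, -0.703, 0.001, -0.001]
contact_force: [-0.4, -0.9, -0.2]
gripper_width: 85.6
```

>>> move_arm([
  [1,0,30,0,0,0,0],
  [1,0,65,0,0,0,0],
  [1,0,100,0,0,0,0],
  [1,0,130,0,0,0,0],
  [1,0,150,0,0,0,0],
])

```text
clock: 14.58
position: [498.6, 26.7, 313.2]
ee_rot: [0.711, -0.703, 0.0, -0.001]
contact_force: [-0.7, 0.2, -0.5]
gripper_width: 85.4
```

Run:
```python
from h import *
S=optics.get_image("scene");T=optics.get_image("top");s=readout.read_state();print(s["clock"],s["position"],s["contact_force"])
def blu(d,b):
    hsv=cv2.cvtColor(d["frame"],cv2.COLOR_BGR2HSV);m=(hsv[...,0]>100)&(hsv[...,0]<125)&(hsv[...,1]>120)&(hsv[...,2]>60)
    x0,y0,x1,y1=b;p=np.argwhere(m[y0:y1,x0:x1])[:,::-1]+[x0,y0];return len(p),p.mean(0)
a,b=blu(T,(345,180,435,256)),blu(S,(150,190,225,270));print(a,b)
print(tri([(T,a[1]),(S,b[1])]))
c=lambda d,x,y,w=120,h=120:cv2.resize(d["frame"][y:y+h,x:x+w],(400,400),interpolation=cv2.INTER_CUBIC)
cv2.imwrite("pics/c8.png",np.hstack([c(T,330,160),c(S,120,180)]))
cv2.imwrite("pics/s8.png",np.hstack([cv2.resize(S["frame"],(400,300)),cv2.resize(T["frame"],(400,300))]))
```

```text
14.6833 [498.85944151  26.79565285 313.02678412] [-0.09867058 -0.75714847 -0.00843945]
(203, array([401.41871921, 216.48768473])) (178, array([173.92696629, 222.2247191 ]))
(array([ 498.61905326, -276.09125342,  181.79637982]), [np.float64(0.5524804150605277), np.float64(0.5524804150605249)])
```

View pics/c8.png

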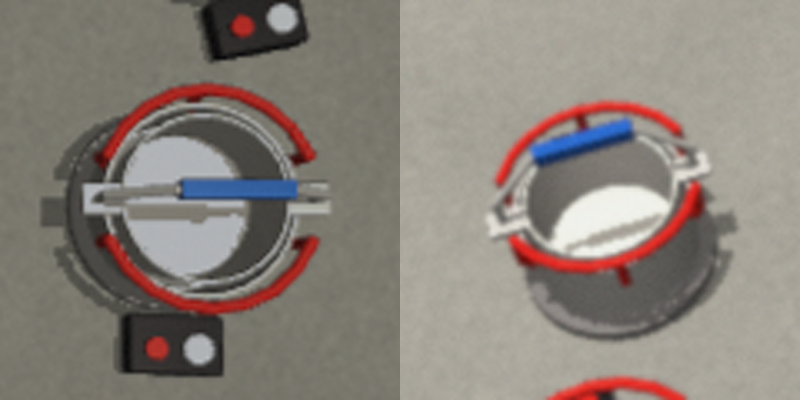

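View pics/s8.png

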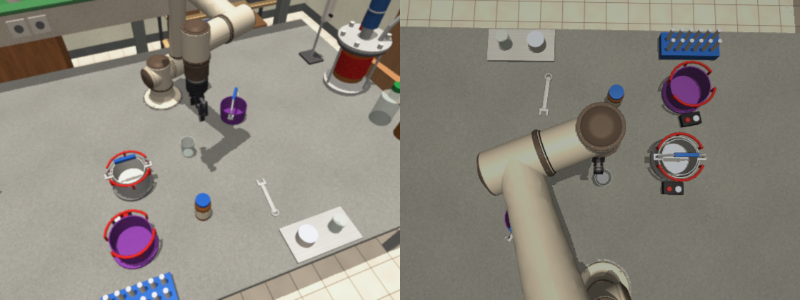

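The pail is nested: the grip triangulates at z ≈ 182, against 180 home and 205 if it were on the grips. Both feet lie in the gaps. The jar, beaker and spanner are unmoved, and the arm is clear.

```bash
python3 -c "
from h import *
print(workorder.job_done())"
```

```text
the job is handed in; nothing more can be done
None
```

The grey pail with the blue arch handle is nested in the steel pot, with both handle feet in the gaps between the red grips. I lowered it slowly until it touched at about the predicted home height, then let go, backed the arm off and handed the job in at about 14.7 s.

- **Height:** after release, the grip measures about (499, -276, 182) mm. Fully home is 180 mm, and resting on the red grips would be 205 mm. The middle of the visible blue sits slightly above the true grip point, and before the lift the same method read 153 mm for a true 150 mm.
- **Position:** the grip's measured x and y agree with the fitted pot axis (498, -274) to within 2 mm.
- **Forces:** wrist force readings stayed under 7 N.
- **Bystanders:** the jar, beaker, spanner and purple look-alikes stand where they were in the last pictures. I judged this by eye, not by measurement, and the arm partly hid the purple pail in the top view.
- **Disagreement:** before placing, the three camera views put the pot axis up to 3 mm and 0.6° apart, which is inside the fit's clearance. No check failed.

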